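# Refill the packing rack in reverse order

### The job

Move the four packing supplies (black label roll, white label roll, glue bottle, hand stamp) from the blue rack into the light wooden rack with dividers, one to a pocket, standing upright on its floor, in reverse order: what stands leftmost in the blue rack, seen from the robot, ends up in the rightmost pocket, the second from the left in the second pocket from the right, and so on. Leave the tape measure and the blue marker behind the racks alone.

Things in the scene. Friction and masses are not known exactly. Their poses are not given: they have to be found in the camera images.
- black_roll_mid (a point): black label roll standing on its flat face, round, diameter 48 mm, 37 mm high; the point is its centre, half-way up; z up its axis.
- white_roll_mid (a point): white label roll standing on its flat face, round, diameter 52 mm, 37 mm high; the point is its centre, half-way up; z up its axis.
- glue_mid (a point): white squeeze bottle of glue with a pointed red cap, standing; round body of diameter 42 mm up to 84 mm, cap above, 112 mm high in all; the point is on its axis, half-way up (56 mm above its foot); z up.
- ink_stamp_mid (a point): hand stamp standing on its face: flat black base 22 x 50 mm, 22 mm high, with a round wooden handle about 25 mm thick above it (grip there), 68 mm high in all; the point is on its axis, half-way up (34 mm above its foot); x across the short side of the base, y along its long side, z up. At the start its x axis points within 10 degrees of the blue rack's x axis.
- black_roll_plate: yellow reorder plate, 98 x 60 x 3 mm, fixed in the blue rack; the black label roll stands on it at the start, and the plate stays there. Origin at the centre of its underside, x, y, z as the rack's.
- white_roll_plate: red reorder plate, 98 x 60 x 3 mm, fixed in the blue rack; the white label roll stands on it at the start, and the plate stays there. Origin at the centre of its underside, x, y, z as the rack's.
- glue_plate: green reorder plate, 98 x 60 x 3 mm, fixed in the blue rack; the glue bottle stands on it at the start, and the plate stays there. Origin at the centre of its underside, x, y, z as the rack's.
- ink_stamp_plate: white reorder plate, 98 x 60 x 3 mm, fixed in the blue rack; the hand stamp stands on it at the start, and the plate stays there. Origin at the centre of its underside, x, y, z as the rack's.
- old_rack: blue rack, fixed, without dividers: 124 (x) x 300 (y) mm, top 10 mm above the bench, front and back lips 2.5 mm higher. Supplies stand on 3 mm plates at y = +108, +36, -36, -108 mm. Origin: centre of underside, on the bench; x away from the robot, y along the row to its left, z up. It may be at the robot's left or right, turned up to 15 degrees. Neighbours are close: fingers before and behind a thing.
- new_rack: light wooden rack, fixed, empty: size, lips, origin and axes as the blue rack, floor 10 mm above the bench. Five dividers, 5 mm thick, 18 mm above the floor, make four pockets 67 mm wide along y, open before and behind; centres at x = 0, y = +108, +36, -36, -108 mm. Lips at x = +-58 mm. Too narrow for fingers beside a thing along y: fingers go before and behind it.
- tape_measure: bystander: yellow tape measure, 35 x 75 x 62 mm, standing on the bench beyond the racks; origin at the centre of its underside. To be left alone.
- marker_blue: bystander: white marker with a blue cap, 138 mm long, 12 mm thick, lying on the bench beyond the racks, just right of the foot of the tall blue shelf that stands behind the left rack (shelf front 0.63 m ahead of the robot, over 0.5 m high with what is on it: keep hand and wrist clear of it); origin at the centre of its underside. To be left alone.
Not all that is in view belongs to the job. What is shaped like the part that bears ink_stamp_mid but purple or turquoise is not meant. What is shaped like the part that bears white_roll_mid but turquoise is not meant.

How it is judged:
At the end, for the whole second after the job is handed in: Each supply stands upright (within 7 degrees), at rest, on the wooden rack floor, centre within 30 mm of the pocket middle across the rack and 24 mm along it, in the pocket mirroring its place in the blue rack, as the plates show (first from left to first from right, and so on) (((y of black_roll_plate in the frame of old_rack between 0.088 and 0.128 m and y of black_roll_mid in the frame of new_rack between -0.132 and -0.084 m) or (y of black_roll_plate in the frame of old_rack between 0.016 and 0.056 m and y of black_roll_mid in the frame of new_rack between -0.06 and -0.012 m) or (y of black_roll_plate in the frame of old_rack between -0.056 and -0.016 m and y of black_roll_mid in the frame of new_rack between 0.012 and 0.06 m) or (y of black_roll_plate in the frame of old_rack between -0.128 and -0.088 m and y of black_roll_mid in the frame of new_rack between 0.084 and 0.132 m)) and x of black_roll_mid in the frame of new_rack between -0.03 and 0.03 m and z of black_roll_mid in the frame of new_rack between 0.0235 and 0.0335 m and angle between each of black_roll_mid, white_roll_mid, glue_mid, ink_stamp_mid's own z axis and vertical below 0.12 rad and linear speed of each of black_roll, white_roll, glue, ink_stamp below 0.02 m/s and angular speed of each of black_roll, white_roll, glue, ink_stamp below 0.2 rad/s and ((y of white_roll_plate in the frame of old_rack between 0.088 and 0.128 m and y of white_roll_mid in the frame of new_rack between -0.132 and -0.084 m) or (y of white_roll_plate in the frame of old_rack between 0.016 and 0.056 m and y of white_roll_mid in the frame of new_rack between -0.06 and -0.012 m) or (y of white_roll_plate in the frame of old_rack between -0.056 and -0.016 m and y of white_roll_mid in the frame of new_rack between 0.012 and 0.06 m) or (y of white_roll_plate in the frame of old_rack between -0.128 and -0.088 m and y of white_roll_mid in the frame of new_rack between 0.084 and 0.132 m)) and x of white_roll_mid in the frame of new_rack between -0.03 and 0.03 m and z of white_roll_mid in the frame of new_rack between 0.0235 and 0.0335 m and ((y of glue_plate in the frame of old_rack between 0.088 and 0.128 m and y of glue_mid in the frame of new_rack between -0.132 and -0.084 m) or (y of glue_plate in the frame of old_rack between 0.016 and 0.056 m and y of glue_mid in the frame of new_rack between -0.06 and -0.012 m) or (y of glue_plate in the frame of old_rack between -0.056 and -0.016 m and y of glue_mid in the frame of new_rack between 0.012 and 0.06 m) or (y of glue_plate in the frame of old_rack between -0.128 and -0.088 m and y of glue_mid in the frame of new_rack between 0.084 and 0.132 m)) and x of glue_mid in the frame of new_rack between -0.03 and 0.03 m and z of glue_mid in the frame of new_rack between 0.061 and 0.071 m and ((y of ink_stamp_plate in the frame of old_rack between 0.088 and 0.128 m and y of ink_stamp_mid in the frame of new_rack between -0.132 and -0.084 m) or (y of ink_stamp_plate in the frame of old_rack between 0.016 and 0.056 m and y of ink_stamp_mid in the frame of new_rack between -0.06 and -0.012 m) or (y of ink_stamp_plate in the frame of old_rack between -0.056 and -0.016 m and y of ink_stamp_mid in the frame of new_rack between 0.012 and 0.06 m) or (y of ink_stamp_plate in the frame of old_rack between -0.128 and -0.088 m and y of ink_stamp_mid in the frame of new_rack between 0.084 and 0.132 m)) and x of ink_stamp_mid in the frame of new_rack between -0.03 and 0.03 m and z of ink_stamp_mid in the frame of new_rack between 0.039 and 0.049 m); the robot touches nothing.
It fails at once if the tape measure is pushed more than 30 mm (distance of tape_measure from where it was at the start of the episode above 0.03 m).
It fails at once if the blue marker is pushed more than 30 mm (distance of marker_blue from where it was at the start of the episode above 0.03 m).
It also fails if it takes over 128 s, if anything falls off the work surface, if the arm or the gripper's body presses on something with over 40 N, if the wrist force passes 120 N, or if a joint passes its speed limit or range.

### The arm

A 6-joint arm with a two-finger parallel gripper is mounted at the origin on a cart in front of the work surface, level with it; the furniture and walls round the work are solid. World frame = base frame: x ahead of the robot, y to its left, z up, the work surface at z = 0. Lengths are in m, angles in rad, forces in N, time in s.
With the tool pointing down it reaches from about 0.375 to 0.9 m from the base axis. Payload 3.1 kg.
Tool frame: the origin (TCP) lies midway between the tips of the shut fingers; the grasp point (between the pads) lies 19 mm behind it; z points along the fingers, y is the direction in which the jaws open and shut (so a half turn about z gives the same grasp; the last joint's range is limited). The gripper opens to 85 mm and grips with 20 to 120 N. Pads are 22 mm wide; open, the fingers measure 114 mm over their backs; the gripper's body (76 mm by 85 mm) begins 54 mm behind the grasp point. The pads swing forward as they close: fully open they stand 13 mm farther back than shut.
Start: joints at [1.006, 0.527, 1.433, -0, 1.181, -0.178], TCP at [0.235, 0.579, 0.231] pointing down, gripper open.
Joint ranges: [-3.08, 3.08], [-0.75, 2.2], [0.22, 2.44], [-1.43, 4.57], [0, 2.65], [-2.85, 2.85]. Speed limits (rad/s): [2.79, 2.79, 3.14, 3.14, 3.14, 3.14].

### API

Orientations are given as a unit quaternion [x, y, z, w].
In Python, from station import manip gives the robot as it stands. The module is installed in compiled form; this text tells all that it offers.
- The arm moves only by the tool drive_tool, never from a script. Its argument "deltas" is one flat list of numbers, 4 for each row, row after row: the shift along the tool's x, y, z in cm, then the turn about the tool's z in degrees. A call has 1 to 12 rows; each row is the pose to reach, as a shift and turn from the pose measured when the call began, along the tool's axes at that moment; what a row does not reach only later rows make up. A row lasts 1/10 s, in which the tool goes at most 50 mm and 8.59 degrees, less where a joint would pass 70% of its speed; a pose out of reach is approached as far as the arm can. A call with a gripper value outside its range is refused whole. "hand" is the finger opening in cm, from 0 to 8.54, set as the call begins (left out, the last holds). The fingers move at their own pace and stop on an object; "squeeze" is the grip in N (left out, the last holds). Time passes only in rows, so rows that repeat a pose let the fingers close. It gives the time, the measured TCP pose, the force and the opening at its end, in the units of the state.
- manip.sense(): the state, without advancing time (a new reading comes with each control period).
- manip.snapshot(name): name is "side" or "top"; returns a dict with "frame" (384x512x3 uint8, red, green, blue), "depth" (384x512 float32, m along the optical axis (not along the pixel's ray), 0 where there is no reading), "fx", "fy", "cx", "cy" (pixels), "R" (3x3) and "t" (3): a world point X has camera coordinates R X + t. Camera axes: x right, y down, z forward; pixel columns grow to the right and rows downward; lengths in m; the calibration is good to about 2 mm. A picture is of the moment at which its call begins.
- manip.sign_off(): hands the job in, once; it reports no verdict.
The state is a dict: "t": time; "q": joint angles; "qd": joint speeds; "tau": joint torques, N m; "tcp_pos": TCP position; "tool_rot": TCP orientation; "force": force on the tool from outside, world axes, zero at the start; "ft_torque": the same for the moment, N m; "finger_gap": opening from 0.0 (shut) to 1.0 (fully open).
Only numpy, scipy, OpenCV 4.12 (cv2) and the standard library are available. Lean on these libraries where they do the work, as an engineer would, in place of code of your own. Each camera call takes 0.05 s, during which the arm holds its last target.

## Working session

There is one attempt and no reset: what is moved stays moved. The work goes in short steps, Python scripts to look and compute and a tool call to move; the robot and the scene stay as the last step left them, time stands still between calls to the robot, and variables do not carry over. Pictures are saved under pics/ and viewed, and the job is handed in when it is done.

Besides the shell and the picture viewer there is one more tool, called after "Call:" in YAML: its name, and indented under it one key for each argument. drive_tool: Moves the arm, as the interface text tells. Its arguments: {"type":"object","properties":{"deltas":{"type":"array"},"hand":{"type":"number"},"squeeze":{"type":"number"}},"required":["deltas"]}

```bash
mkdir -p pics; cat > h.py <<'E'
import numpy as np, cv2, pickle
from station import manip
def snap(name,fn):
    s=manip.snapshot(name); pickle.dump(s,open(fn+'.pkl','wb'))
    cv2.imwrite('pics/'+fn+'.png',s['frame'][:,:,::-1]); return s
def world(s,u,v,d=None,z=None):
    K=[(u-s['cx'])/s['fx'],(v-s['cy'])/s['fy'],1.]
    R=np.array(s['R']);t=np.array(s['t'])
    if z is None:
        if d is None: d=s['depth'][int(round(v)),int(round(u))]
        return R.T@(np.array(K)*d-t)
    r=R.T@np.array(K); c=-R.T@t
    return c+r*(z-c[2])/r[2]
def crop(fn,out,x0,y0,x1,y1,k):
    im=cv2.imread('pics/'+fn+'.png')[y0:y1,x0:x1]
    cv2.imwrite('pics/'+out+'.png',cv2.resize(im,None,fx=k,fy=k,interpolation=cv2.INTER_CUBIC))
E
python3 - <<'E'
from h import *
for n in('side','top'):
    s=snap(n,n+'0'); print(n,s['fx'],s['cx'],s['cy'],np.array(s['R']).round(3),np.array(s['t']).round(3), (-np.array(s['R']).T@s['t']).round(3))
print(manip.sense())
E
```

```text
side 438.7334750802071 253.27080419437826 188.91488766367652 [[-0.801 -0.599 -0.013]
 [-0.507  0.689 -0.518]
 [ 0.319 -0.409 -0.855]] [0.449 0.384 1.295] [0.141 0.534 1.311]
top 360.79635455544394 261.25829410881136 190.61300630761704 [[ 0.01  -1.     0.005]
 [-0.988 -0.01  -0.152]
 [ 0.152 -0.004 -0.988]] [-0.047  0.588  1.044] [ 0.423 -0.037  1.121]
{'t': 0.1, 'q': array([ 1.00646807e+00,  5.28359803e-01,  1.43379583e+00,  3.47307793e-05,
        1.18141725e+00, -1.78467822e-01]), 'qd': array([-0.00072655, -0.00318314, -0.00349798, -0.00055474,  0.00090882,
       -0.00153104]), 'tau': array([ 2.97511478e-04, -4.43301737e+01, -1.78586823e+01, -2.47050839e-04,
        3.92108792e-03, -6.09476842e-06]), 'tcp_pos': array([0.23481073, 0.57850493, 0.23043283]), 'tool_rot': array([ 1.91741960e-01,  9.81444874e-01, -9.16780379e-04, -3.74294615e-04]), 'force': array([ 0.66794428,  0.45831227, -0.19658065]), 'ft_torque': array([ 0.00517593, -0.00487245, -0.04436528]), 'finger_gap': 0.9996951489264796}
```

View pics/top0.png

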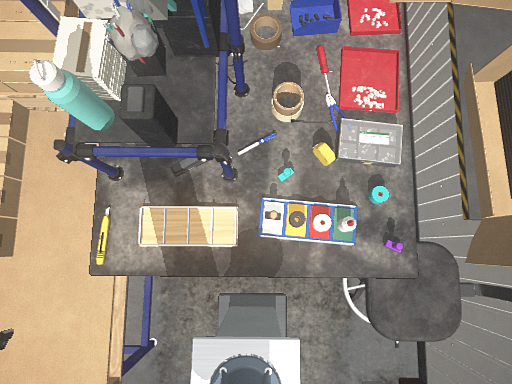

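View pics/side0.png

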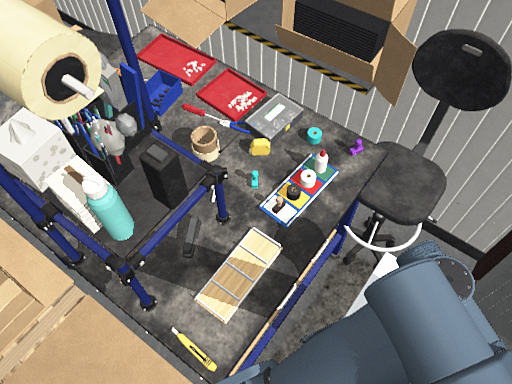

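```bash
python3 - <<'E'
from h import *
crop('top0','c1',250,185,370,255,6.6)
crop('top0','c2',125,190,250,260,6.4)
crop('side0','c3',250,140,350,235,6)
E
```

```text
(no output)
```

View pics/c1.png

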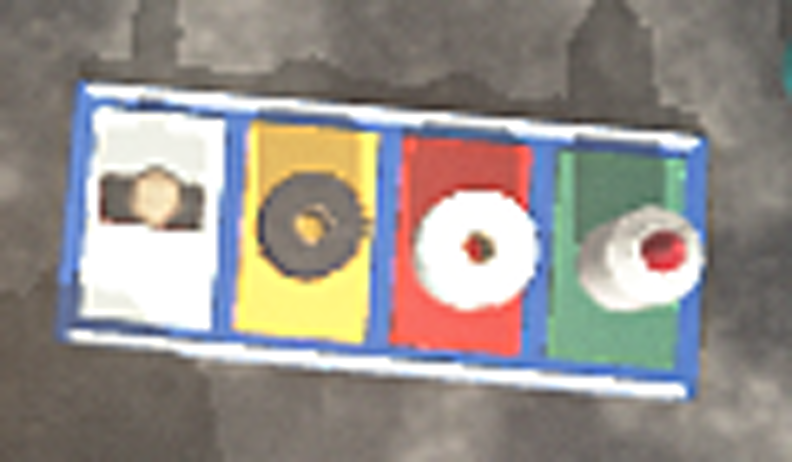

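View pics/c2.png

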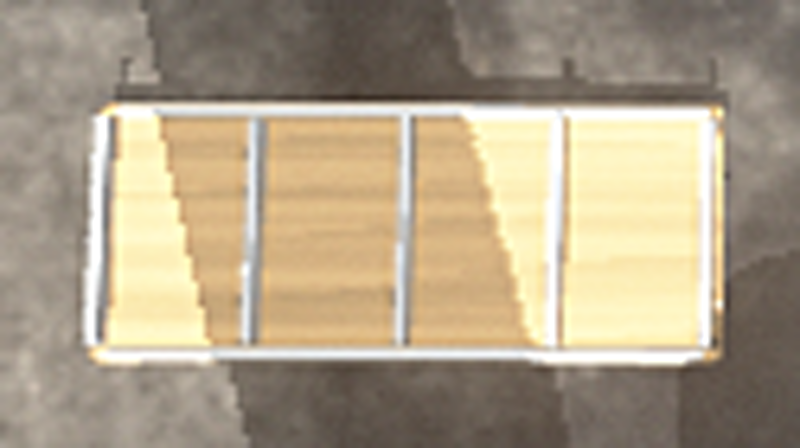

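View pics/c3.png

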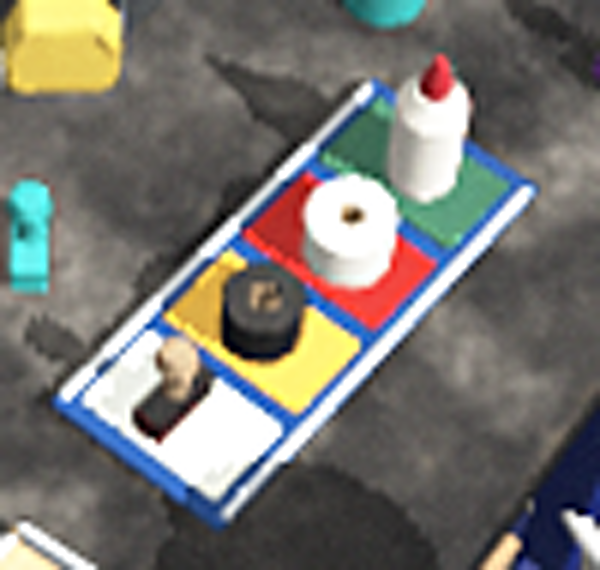

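```bash
cat > m0.py <<'E'
from h import *
t=pickle.load(open('top0.pkl','rb'));sd=pickle.load(open('side0.pkl','rb'))
def P(s,x0,y0,k,u,v,z): return world(s,x0+(u+.5)/k-.5,y0+(v+.5)/k-.5,z=z)[:2]
def rack(pts,name):
    # order TL(+x,+y),TR(+x,-y),BR(-x,-y),BL
    m=np.array([[62,150],[62,-150],[-62,-150],[-62,150]])/1000.
    pts=np.array(pts);c=pts.mean(0);H=m.T@(pts-c);a=np.arctan2(H[0,1]-H[1,0],H[0,0]+H[1,1])
    R=np.array([[np.cos(a),-np.sin(a)],[np.sin(a),np.cos(a)]])
    print(name,c.round(4),np.degrees(a).round(2),'resid mm',((pts-c-m@R.T)*1e3).round(1).tolist()); return c,a,R
o=rack([P(t,250,185,6.6,*p,.0125) for p in[(78,85),(707,135),(692,400),(60,338)]],'old top')
n=rack([P(t,125,190,6.4,*p,.0115) for p in[(103,103),(722,103),(720,360),(88,360)]],'new top')
o2=rack([P(sd,250,140,6,*p,.0125) for p in[(373,80),(537,190),(220,524),(57,400)][0:0] or [(57,400),(373,80),(537,190),(222,522)]],'old side')
for nm,u,v,z in[('stamp',155,197,.081),('black',312,224,.050),('white',476,249,.050),('gluetip',664,250,.12),('glueshoulder',652,255,.097)]:
    w=P(t,250,185,6.6,u,v,z);print(nm,w.round(4),'in rack',((w-o[0])@o[2]).round(4))
for nm,u,v,z in[('stamp',178,352,.081),('black',264,288,.050),('white',350,213,.050),('gluetip',439,60,.125)]:
    w=P(sd,250,140,6,u,v,z);print(nm,'side',w.round(4),'in rack',((w-o[0])@o[2]).round(4))
for y in(.108,.036,-.036,-.108): print('new',y,(n[0]+n[2]@[0,y]).round(4))
E
python3 m0.py; python3 - <<'E'
from h import *
crop('side0','c4',185,220,290,330,5.4)
E
```

```text
old top [ 0.501  -0.1851] -4.45 resid mm [[-2.9, -1.6], [-0.2, 2.3], [0.5, 3.4], [2.7, -4.1]]
new top [0.4824 0.1807] 0.56 resid mm [[-0.8, -0.9], [-0.6, 0.6], [0.7, 0.4], [0.7, -0.0]]
old side [ 0.4976 -0.1853] -4.69 resid mm [[-2.9, -2.9], [-1.0, 4.2], [1.3, 4.1], [2.6, -5.3]]
stamp [ 0.5132 -0.0759] in rack [0.0037 0.1098]
black [ 0.5045 -0.1477] in rack [0.0006 0.0375]
white [ 0.494  -0.2214] in rack [-0.0041 -0.0368]
gluetip [ 0.4897 -0.2884] in rack [-0.0032 -0.1039]
glueshoulder [ 0.4891 -0.289 ] in rack [-0.0038 -0.1045]
stamp side [ 0.5112 -0.0759] in rack [0.0017 0.1097]
black side [ 0.5056 -0.1538] in rack [0.0021 0.0316]
white side [ 0.4942 -0.2244] in rack [-0.0037 -0.0397]
gluetip side [ 0.4889 -0.2936] in rack [-0.0036 -0.1092]
new 0.108 [0.4814 0.2887]
new 0.036 [0.4821 0.2167]
new -0.036 [0.4828 0.1447]
new -0.108 [0.4835 0.0727]
```

View pics/c4.png

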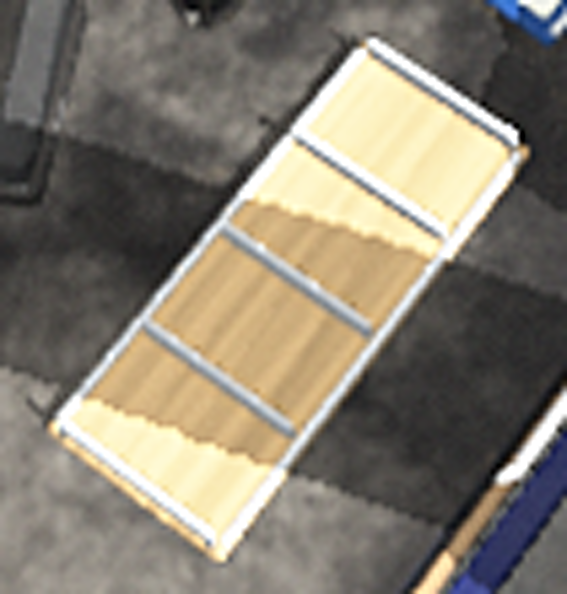

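```bash
cat > pc.py <<'E'
from h import *
def cloud(s):
    v,u=np.mgrid[0:384,0:512];d=s['depth']
    c=np.stack([(u-s['cx'])/s['fx']*d,(v-s['cy'])/s['fy']*d,d],-1)
    return (c-np.array(s['t']))@np.array(s['R'])
def top(s,xy,r,z0,z1):
    p=cloud(s).reshape(-1,3);ok=(s['depth'].ravel()>0)&(np.hypot(p[:,0]-xy[0],p[:,1]-xy[1])<r)&(p[:,2]>z0)&(p[:,2]<z1)
    q=p[ok]
    if len(q)<4: return None
    (cx,cy),rad=cv2.minEnclosingCircle(q[:,:2].astype(np.float32))
    mn,mx=q.min(0),q.max(0)
    return len(q),q.mean(0).round(4),np.array([cx,cy,rad]).round(4),((mn+mx)/2).round(4)
E
python3 - <<'E'
from pc import *
for f in('top0','side0'):
    s=pickle.load(open(f+'.pkl','rb'))
    for n,xy,r,a,b in[('stamp',(.512,-.076),.03,.06,.09),('black',(.505,-.15),.04,.042,.06),('white',(.494,-.223),.04,.042,.06),('glue',(.489,-.291),.04,.06,.095),('tip',(.489,-.291),.03,.1,.14),('base',(.512,-.076),.035,.028,.045)]:
        print(f,n,top(s,xy,r,a,b))
E
```

```text
top0 stamp (60, array([ 0.5147, -0.077 ,  0.0766]), array([ 0.5154, -0.0771,  0.0127]), array([ 0.5155, -0.0762,  0.075 ]))
top0 black (189, array([ 0.5043, -0.149 ,  0.0495]), array([ 0.5046, -0.1491,  0.024 ]), array([ 0.5047, -0.1497,  0.0496]))
top0 white (226, array([ 0.4951, -0.2234,  0.0494]), array([ 0.4948, -0.2237,  0.0264]), array([ 0.4952, -0.2241,  0.0493]))
top0 glue (131, array([ 0.4887, -0.2887,  0.0849]), array([ 0.49  , -0.2944,  0.0216]), array([ 0.4907, -0.2944,  0.0776]))
top0 tip (37, array([ 0.4899, -0.2907,  0.1136]), array([ 0.4907, -0.2933,  0.0097]), array([ 0.4903, -0.2933,  0.1124]))
top0 base (71, array([ 0.514 , -0.0755,  0.0341]), array([ 0.5167, -0.077 ,  0.0252]), array([ 0.5156, -0.0775,  0.0344]))
side0 stamp (47, array([ 0.5105, -0.075 ,  0.0773]), array([ 0.511 , -0.0774,  0.012 ]), array([ 0.5106, -0.0768,  0.075 ]))
side0 black (147, array([ 0.5012, -0.1486,  0.0499]), array([ 0.5022, -0.1484,  0.0254]), array([ 0.5018, -0.1487,  0.0505]))
side0 white (162, array([ 0.4922, -0.2229,  0.0492]), array([ 0.4919, -0.2247,  0.0279]), array([ 0.4926, -0.2247,  0.05  ]))
side0 glue (104, array([ 0.483 , -0.2841,  0.0811]), array([ 0.4877, -0.2919,  0.0224]), array([ 0.4869, -0.2895,  0.0778]))
side0 tip (33, array([ 0.4863, -0.2902,  0.1124]), array([ 0.487 , -0.2928,  0.0091]), array([ 0.4871, -0.2912,  0.1149]))
side0 base (70, array([ 0.5107, -0.0726,  0.0346]), array([ 0.5085, -0.0785,  0.0275]), array([ 0.5122, -0.0785,  0.0365]))
```

Call:
drive_tool:
  deltas: [-1.5, -1.3, 0, 3, -4, -3.6, 0, 9, -7.5, -6.8, 0, 16, -11, -10, 0.2, 23, -14.5, -13.2, 0.4, 30, -18, -16.4, 0.6, 37, -21.5, -19.6, 0.8, 44, -25, -22.8, 1, 51, -28.5, -26, 1, 58, -31.5, -28.8, 1, 64, -34, -31, 1, 69, -35.1, -32, 1, 72.3]
  hand: 8.5
  squeeze: 35

```text
t: 1.3
tcp_pos: [0.4409, 0.1474, 0.2208]
tool_rot: [0.736, 0.677, -0.001, 0.001]
force: [0.1, 0.2, 0.4]
finger_gap: 0.996
```

```bash
cat >> h.py <<'E'
def go(x,y,z,psi):
    s=manip.sense();q=s['tool_rot'];from scipy.spatial.transform import Rotation as Ro
    M=Ro.from_quat(q).as_matrix();p=s['tcp_pos'];cur=np.degrees(np.arctan2(M[1,1],M[0,1]))
    d=M.T@(np.array([x,y,z])-p)*100
    print('t %.2f'%s['t'],'tcp',p.round(4),'psi %.2f'%cur,'tilt',M[:,2].round(3),'F',s['force'].round(1),'gap %.3f'%s['finger_gap'],'-> delta',d.round(2),'turn %.1f'%(cur-psi))
E
python3 -c "
from h import *
go(.4885,-.292,.20,-4.5)"
```

```text
t 1.30 tcp [0.4409 0.1474 0.2208] psi -4.75 tilt [-0.001 -0.002 -1.   ] F [0.1 0.2 0.4] gap 0.996 -> delta [-43.39   8.38   2.18] turn -0.3
```

Call:
drive_tool:
  deltas: [-2, 0.4, 0, 0, -6, 1.2, 0, 0, -10.5, 2, 0, 0, -15, 2.9, 0.2, 0, -19.5, 3.8, 0.5, 0, -24, 4.6, 0.8, 0, -28.5, 5.5, 1.1, 0, -33, 6.4, 1.4, 0, -37.5, 7.2, 1.7, -0.2, -41, 7.9, 2, -0.3, -43, 8.3, 2.2, -0.3, -43.4, 8.4, 2.2, -0.3]

```text
t: 2.5
tcp_pos: [0.4886, -0.294, 0.1991]
tool_rot: [0.735, 0.678, -0.001, 0.0]
force: [-0.5, -0.1, 0.4]
finger_gap: 0.995
```

```bash
python3 -c "
from h import *
go(.4885,-.292,.057,-4.5)
snap('side','s1');crop('s1','s1c',250,60,400,230,3.5)"
```

```text
t 2.50 tcp [ 0.4886 -0.294   0.1991] psi -4.60 tilt [-0.001 -0.002 -1.   ] F [-0.5 -0.1  0.4] gap 0.995 -> delta [ 2.300e-01 -1.000e-02  1.421e+01] turn -0.1
```

View pics/s1c.png

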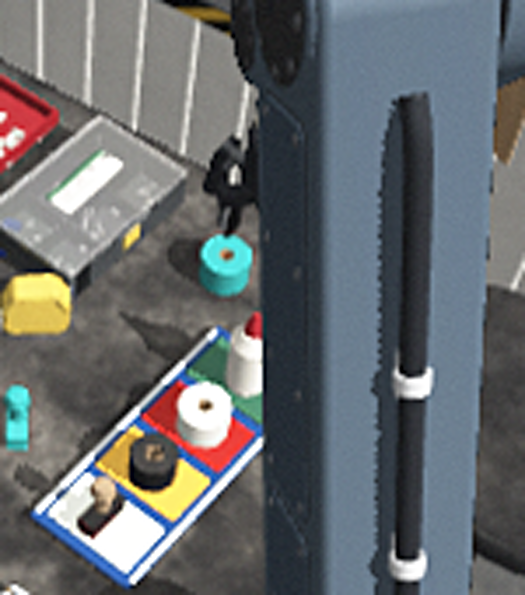

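Call:
drive_tool:
  deltas: [0.1, 0, 1.5, 0, 0.2, 0, 4, 0, 0.2, 0, 7, 0, 0.2, 0, 10, 0, 0.2, 0, 12.5, 0, 0.2, 0, 13.8, 0, 0.2, 0, 14.2, 0, 0.2, 0, 14.2, 0]

```text
t: 3.35
tcp_pos: [0.4886, -0.2901, 0.0574]
tool_rot: [0.734, 0.679, -0.001, -0.0]
force: [-0.5, -0.1, -0.1]
finger_gap: 0.998
```

Call:
drive_tool:
  deltas: [0, 0, 0, 0, 0, 0, 0, 0, 0, 0, 0, 0, 0, 0, 0, 0, 0, 0, 0, 0, 0, 0, 0, 0, 0, 0, 0, 0, 0, 0, 0, 0]
  hand: 3.2
  squeeze: 30

```text
t: 4.15
tcp_pos: [0.489, -0.2906, 0.0585]
tool_rot: [0.734, 0.679, -0.001, 0.001]
force: [-0.5, -0.1, 5.9]
finger_gap: 0.479
```

Call:
drive_tool:
  deltas: [0, 0, -0.5, 0, 0, 0, -1.5, 0, 0, 0, -3.5, 0, 0, 0, -6, 0, 0, 0, -8.5, 0, 0, 0, -10.5, 0, 0, 0, -11.7, 0, 0, 0, -12, 0, 0, 0, -12, 0]

```text
t: 5.05
tcp_pos: [0.4889, -0.2902, 0.1786]
tool_rot: [0.734, 0.679, -0.001, 0.001]
force: [-0.6, -1.3, -1.6]
finger_gap: 0.474
```

```bash
python3 -c "
from h import *
go(.482,.2895,.18,.5)
snap('top','t1');crop('t1','t1c',200,80,420,280,3.5)"
```

```text
t 5.05 tcp [ 0.4889 -0.2902  0.1786] psi -4.50 tilt [-0.    -0.002 -1.   ] F [-0.6 -1.3 -1.6] gap 0.474 -> delta [57.74 -5.24 -0.26] turn -5.0
```

View pics/t1c.png

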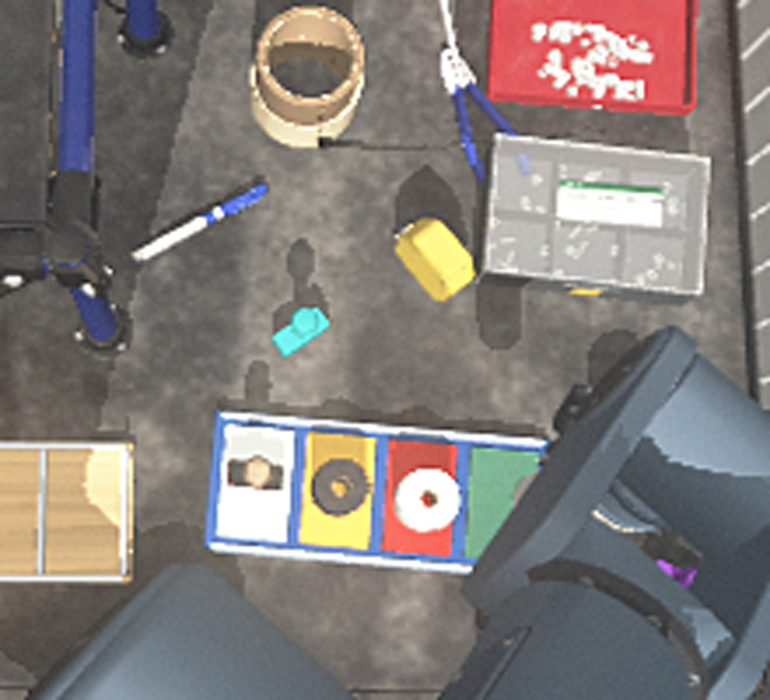

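Call:
drive_tool:
  deltas: [1.5, 0, -0.3, 0, 4, 0, -0.3, 0, 8, 0, -0.3, 0, 12.5, 0, -0.3, 0, 17, -0.5, -0.3, 0, 21.5, -1, -0.3, 0, 26, -1.6, -0.3, 0, 30.5, -2.2, -0.3, -1, 35, -2.8, -0.3, -2, 39.5, -3.4, -0.3, -3, 43, -3.8, -0.3, -4, 45, -4, -0.3, -5]

```text
t: 6.3
tcp_pos: [0.4818, 0.1652, 0.1797]
tool_rot: [0.703, 0.712, -0.002, -0.001]
force: [1.1, -0.9, -0.8]
finger_gap: 0.474
```

```bash
python3 -c "
from h import *
go(.482,.2915,.18,.5)"
```

```text
t 6.30 tcp [0.4818 0.1652 0.1797] psi 0.72 tilt [-0.004 -0.001 -1.   ] F [ 1.1 -0.9 -0.8] gap 0.474 -> delta [12.63  0.18 -0.04] turn 0.2
```

Call:
drive_tool:
  deltas: [2, 0, 0, 0, 5, 0.1, 0, 0, 8.5, 0.1, 0, 0, 11, 0.2, 0, 0, 12.4, 0.2, 0, 0, 12.6, 0.2, 0.5, 0, 12.6, 0.2, 2, 0, 12.6, 0.2, 4, 0, 12.6, 0.2, 6, 0, 12.6, 0.2, 7.5, 0, 12.6, 0.2, 8, 0, 12.6, 0.2, 8, 0]

```text
t: 7.5
tcp_pos: [0.4811, 0.2901, 0.0985]
tool_rot: [0.703, 0.711, -0.003, -0.002]
force: [-0.0, 0.2, -0.4]
finger_gap: 0.474
```

```bash
python3 -c "
from h import *
go(.482,.2915,.0555,.5)
snap('side','s2');crop('s2','s2c',150,180,330,340,4)"
```

```text
t 7.50 tcp [0.4811 0.2901 0.0985] psi 0.66 tilt [-0.007 -0.002 -1.   ] F [-0.   0.2 -0.4] gap 0.474 -> delta [0.15 0.13 4.3 ] turn 0.2
```

View pics/s2c.png

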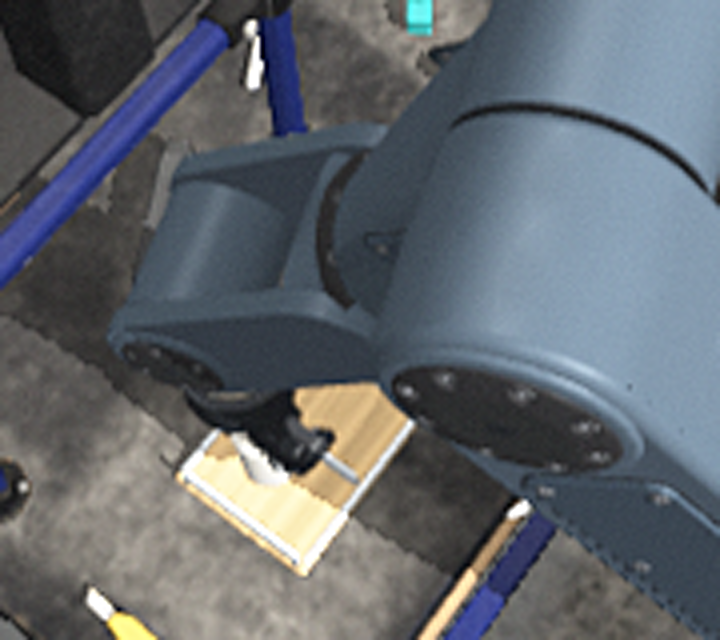

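Call:
drive_tool:
  deltas: [0.1, 0.1, 0.8, 0, 0.1, 0.1, 2, 0, 0.1, 0.1, 3.1, 0, 0.1, 0.1, 3.7, 0, 0.1, 0.1, 4, 0, 0.1, 0.1, 4.2, 0, 0.1, 0.1, 4.3, 0, 0.1, 0.1, 4.3, 0]

```text
t: 8.35
tcp_pos: [0.4826, 0.2916, 0.0565]
tool_rot: [0.703, 0.711, -0.002, -0.001]
force: [0.4, 0.8, -1.1]
finger_gap: 0.469
```

Call:
drive_tool:
  deltas: [0, 0, 0.1, 0, 0, 0, 0.2, 0, 0, 0, 0.2, 0]

```text
t: 8.65
tcp_pos: [0.483, 0.2917, 0.0555]
tool_rot: [0.703, 0.711, -0.001, -0.001]
force: [-1.0, -0.5, 4.3]
finger_gap: 0.473
```

Contact. Release slowly, then rise.

Call:
drive_tool:
  deltas: [0, 0, 0, 0, 0, 0, 0, 0, 0, 0, 0, 0, 0, 0, 0, 0]
  hand: 4.8

```text
t: 9.05
tcp_pos: [0.483, 0.2917, 0.0555]
tool_rot: [0.703, 0.711, -0.001, -0.001]
force: [0.9, -0.6, -0.3]
finger_gap: 0.565
```

Call:
drive_tool:
  deltas: [0, 0, 0, 0, 0, 0, 0, 0, 0, 0, 0, 0, 0, 0, 0, 0, 0, 0, -1, 0, 0, 0, -3, 0, 0, 0, -6, 0, 0, 0, -9, 0, 0, 0, -11.5, 0, 0, 0, -12.5, 0, 0, 0, -12.5, 0]
  hand: 8.5

```text
t: 10.15
tcp_pos: [0.4844, 0.2921, 0.1824]
tool_rot: [0.703, 0.711, 0.0, -0.0]
force: [0.4, -0.2, -0.1]
finger_gap: 0.995
```

```bash
python3 -c "
from h import *
go(.4935,-.224,.18,-4.5)"
```

```text
t 10.15 tcp [0.4844 0.2921 0.1824] psi 0.68 tilt [ 0.     0.001 -1.   ] F [ 0.4 -0.2 -0.1] gap 0.995 -> delta [-51.62   0.3    0.19] turn 5.2
```

Call:
drive_tool:
  deltas: [-2, 0, 0, 0, -6, 0, 0, 0, -10.5, 0, 0, 0, -15, 0, 0, 0.5, -19.7, 0, 0, 1, -24.4, 0.1, 0, 2, -29.1, 0.2, 0.1, 3, -33.8, 0.3, 0.2, 4, -38.5, 0.3, 0.2, 5, -43.2, 0.3, 0.2, 5.2, -47.5, 0.3, 0.2, 5.2, -50.5, 0.3, 0.2, 5.2]

```text
t: 11.35
tcp_pos: [0.4925, -0.2154, 0.1783]
tool_rot: [0.735, 0.678, -0.0, -0.001]
force: [0.4, -0.0, -0.8]
finger_gap: 0.995
```

```bash
python3 -c "
from h import *
from pc import *
go(.4935,-.224,.012,-4.5)
s=snap('top','t2');
print(top(s,(.482,.29),.04,.06,.095),top(s,(.482,.29),.03,.1,.14))
crop('t2','t2c',120,180,370,270,3.2)"
```

```text
t 11.35 tcp [ 0.4925 -0.2154  0.1783] psi -4.65 tilt [-0.002  0.002 -1.   ] F [ 0.4 -0.  -0.8] gap 0.995 -> delta [-0.87  0.2  16.63] turn -0.1
(150, array([0.4834, 0.2809, 0.0836]), array([0.4851, 0.2865, 0.021 ]), array([0.4848, 0.2859, 0.0776])) (35, array([0.4848, 0.2853, 0.1115]), array([0.4841, 0.2867, 0.0088]), array([0.4848, 0.2857, 0.1119]))
```

View pics/t2c.png

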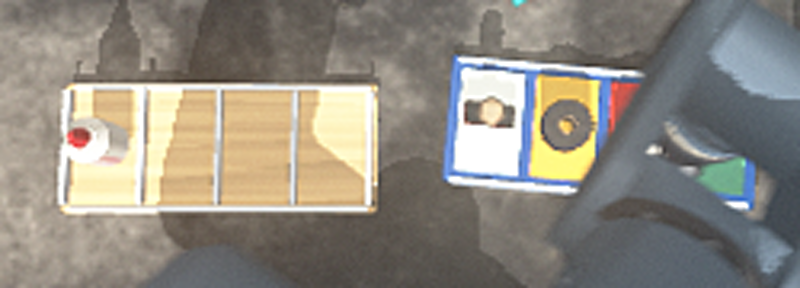

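Call:
drive_tool:
  deltas: [-0.6, 0.1, 1.5, 0, -0.9, 0.2, 4.5, 0, -0.9, 0.2, 8, 0, -0.9, 0.2, 11.5, 0, -0.9, 0.2, 14, 0, -0.9, 0.2, 15.6, 0, -0.9, 0.2, 16.4, 0, -0.9, 0.2, 16.6, 0, -0.9, 0.2, 16.6, 0]

```text
t: 12.3
tcp_pos: [0.4949, -0.2293, 0.0124]
tool_rot: [0.736, 0.677, -0.001, 0.001]
force: [0.0, -0.4, -0.9]
finger_gap: 0.997
```

Call:
drive_tool:
  deltas: [0, 0, 0, 0, 0, 0, 0, 0, 0, 0, 0, 0, 0, 0, 0, 0, 0, 0, 0, 0, 0, 0, 0, 0, 0, 0, 0, 0]
  hand: 4
  squeeze: 35

```text
t: 13.0
tcp_pos: [0.4954, -0.2295, 0.0135]
tool_rot: [0.736, 0.677, -0.001, 0.002]
force: [-0.9, 0.0, 6.3]
finger_gap: 0.601
```

Call:
drive_tool:
  deltas: [0, 0, -0.5, 0, 0, 0, -1.5, 0, 0, 0, -3.5, 0, 0, 0, -6, 0, 0, 0, -9, 0, 0, 0, -11, 0, 0, 0, -11.8, 0, 0, 0, -12, 0]

```text
t: 13.8
tcp_pos: [0.4956, -0.2294, 0.1347]
tool_rot: [0.736, 0.677, -0.0, 0.003]
force: [-0.6, 0.6, -1.5]
finger_gap: 0.597
```

```bash
python3 -c "
from h import *
go(.483,.215,.14,.5)
s=snap('side','s3');crop('s3','s3c',230,100,400,240,4)"
```

```text
t 13.80 tcp [ 0.4956 -0.2294  0.1347] psi -4.73 tilt [ 0.003 -0.005 -1.   ] F [-0.6  0.6 -1.5] gap 0.597 -> delta [44.18 -4.92 -0.74] turn -5.2
```

View pics/s3c.png

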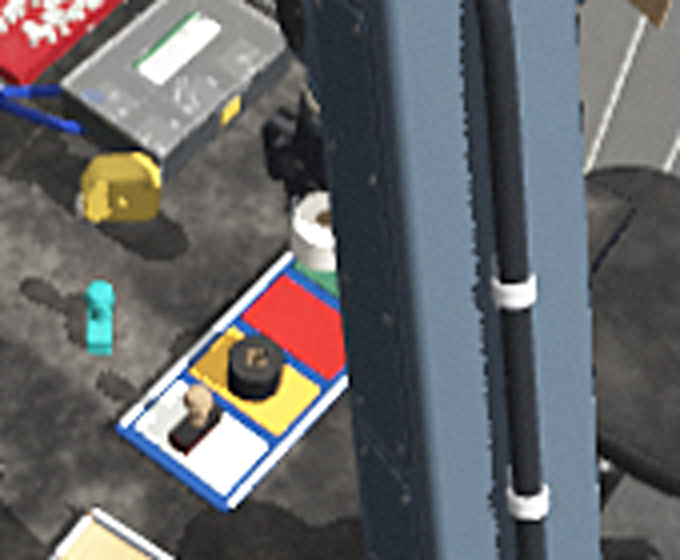

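Call:
drive_tool:
  deltas: [1.5, 0, -0.3, 0, 4, -0.2, -0.7, 0, 8, -0.6, -0.7, 0, 12.5, -1.2, -0.7, 0, 17, -1.8, -0.7, 0, 21.5, -2.4, -0.7, 0, 26, -3, -0.7, -1, 30.5, -3.6, -0.7, -2, 35, -4.2, -0.7, -3.5, 39.5, -4.7, -0.7, -5, 42.5, -4.9, -0.7, -5.2, 43.7, -4.9, -0.7, -5.2]

```text
t: 15.05
tcp_pos: [0.4804, 0.2137, 0.1383]
tool_rot: [0.703, 0.711, -0.002, 0.001]
force: [-0.6, -0.8, -0.2]
finger_gap: 0.599
```

Call:
drive_tool:
  deltas: [0, 0, 0, 0, 0, 0, 0, 0]

```text
t: 15.25
tcp_pos: [0.4792, 0.2134, 0.1375]
tool_rot: [0.703, 0.712, -0.003, 0.0]
force: [-1.2, 0.1, -0.7]
finger_gap: 0.601
```

```bash
python3 -c "
from h import *
go(.483,.210,.0105,.5)"
```

```text
t 15.25 tcp [0.4792 0.2134 0.1375] psi 0.74 tilt [-0.003 -0.005 -1.   ] F [-1.2  0.1 -0.7] gap 0.601 -> delta [-0.29  0.42 12.7 ] turn 0.2
```

Call:
drive_tool:
  deltas: [-0.3, 0.3, 0.5, 0, -0.3, 0.4, 2, 0, -0.3, 0.4, 4.5, 0, -0.3, 0.4, 7, 0, -0.3, 0.4, 9.2, 0, -0.3, 0.4, 10.8, 0, -0.3, 0.4, 11.8, 0, -0.3, 0.4, 12.3, 0, -0.3, 0.4, 12.5, 0, -0.3, 0.4, 12.6, 0, -0.3, 0.4, 12.6, 0, -0.3, 0.4, 12.6, 0]

```text
t: 16.45
tcp_pos: [0.4833, 0.21, 0.0121]
tool_rot: [0.702, 0.712, -0.002, 0.001]
force: [1.1, -0.4, -1.4]
finger_gap: 0.602
```

Call:
drive_tool:
  deltas: [0, 0, 0.1, 0, 0, 0, 0.1, 0]

```text
t: 16.65
tcp_pos: [0.4834, 0.2102, 0.0114]
tool_rot: [0.702, 0.712, -0.002, 0.001]
force: [-0.4, 0.2, 0.2]
finger_gap: 0.598
```

Call:
drive_tool:
  deltas: [0, 0, 0.1, 0, 0, 0, 0.1, 0]

```text
t: 16.85
tcp_pos: [0.4835, 0.2103, 0.0106]
tool_rot: [0.702, 0.712, -0.002, 0.001]
force: [-0.6, -0.2, 0.2]
finger_gap: 0.598
```

Call:
drive_tool:
  deltas: [0, 0, 0, 0, 0, 0, 0, 0, 0, 0, 0, 0, 0, 0, 0, 0]
  hand: 6

```text
t: 17.25
tcp_pos: [0.4836, 0.2103, 0.0105]
tool_rot: [0.702, 0.712, -0.002, 0.001]
force: [-1.1, -0.0, -0.0]
finger_gap: 0.702
```

Call:
drive_tool:
  deltas: [0, 0, 0, 0, 0, 0, 0, 0, 0, 0, 0, 0, 0, 0, -1, 0, 0, 0, -3, 0, 0, 0, -6, 0, 0, 0, -9, 0, 0, 0, -12, 0, 0, 0, -14.5, 0, 0, 0, -15.5, 0, 0, 0, -15.5, 0, 0, 0, -15.5, 0]
  hand: 8.5

```text
t: 18.45
tcp_pos: [0.483, 0.2108, 0.165]
tool_rot: [0.702, 0.712, -0.002, 0.001]
force: [0.0, -0.3, -0.7]
finger_gap: 0.994
```

```bash
python3 -c "
from h import *
go(.5035,-.149,.165,-4.5)"
```

```text
t 18.45 tcp [0.483  0.2108 0.165 ] psi 0.76 tilt [-0.002 -0.004 -1.   ] F [ 0.  -0.3 -0.7] gap 0.994 -> delta [-36.     1.57   0.15] turn 5.3
```

Call:
drive_tool:
  deltas: [-2, 0, 0, 0, -6, 0.2, 0, 0.5, -10.5, 0.4, 0, 1, -15, 0.6, 0, 2, -19.7, 0.9, 0.1, 3, -24.4, 1.1, 0.1, 4, -29, 1.3, 0.1, 5, -33, 1.5, 0.1, 5.3, -35.3, 1.6, 0.1, 5.3, -36, 1.6, 0.1, 5.3, -36, 1.6, 0.1, 5.3, -36, 1.6, 0.1, 5.3]

```text
t: 19.65
tcp_pos: [0.5028, -0.1475, 0.1645]
tool_rot: [0.734, 0.679, -0.003, -0.001]
force: [-0.2, -0.5, 0.2]
finger_gap: 0.994
```

```bash
python3 -c "
from h import *
from pc import *
go(.5035,-.149,.012,-4.5)
s=snap('top','t3');
print(top(s,(.482,.2167),.04,.04,.06))
crop('t3','t3c',120,180,370,270,3.2)"
```

```text
t 19.65 tcp [ 0.5028 -0.1475  0.1645] psi -4.50 tilt [-0.005 -0.002 -1.   ] F [-0.2 -0.5  0.2] gap 0.994 -> delta [-0.11  0.15 15.25] turn 0.0
(229, array([0.4853, 0.2151, 0.0463]), array([0.4851, 0.2154, 0.0265]), array([0.4849, 0.2155, 0.0459]))
```

View pics/t3c.png

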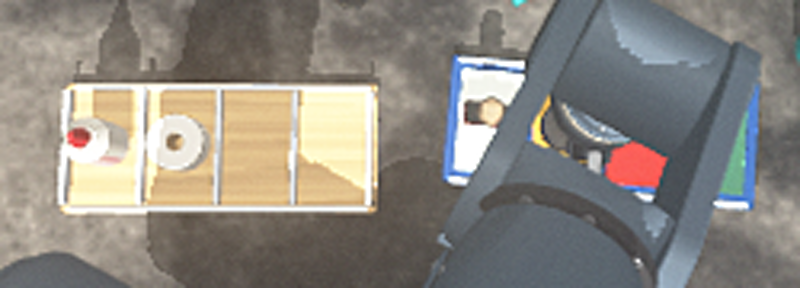

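Call:
drive_tool:
  deltas: [-0.1, 0.1, 1.5, 0, -0.1, 0.1, 4.5, 0, -0.1, 0.1, 8, 0, -0.1, 0.1, 11, 0, -0.1, 0.1, 13.2, 0, -0.1, 0.1, 14.5, 0, -0.1, 0.1, 15.1, 0, -0.1, 0.1, 15.2, 0, -0.1, 0.1, 15.2, 0]

```text
t: 20.6
tcp_pos: [0.5039, -0.1487, 0.0135]
tool_rot: [0.734, 0.679, -0.002, 0.0]
force: [-0.1, 0.4, 0.5]
finger_gap: 0.994
```

Call:
drive_tool:
  deltas: [0, 0, 0, 0, 0, 0, 0, 0, 0, 0, 0, 0, 0, 0, 0, 0, 0, 0, 0, 0, 0, 0, 0, 0, 0, 0, 0, 0]
  hand: 3.6
  squeeze: 35

```text
t: 21.3
tcp_pos: [0.5043, -0.1489, 0.0145]
tool_rot: [0.734, 0.679, -0.002, 0.001]
force: [-1.6, -0.1, 5.6]
finger_gap: 0.555
```

Call:
drive_tool:
  deltas: [0, 0, -0.5, 0, 0, 0, -1.5, 0, 0, 0, -3.5, 0, 0, 0, -6, 0, 0, 0, -9, 0, 0, 0, -11, 0, 0, 0, -11.8, 0, 0, 0, -12, 0, 0, 0, -12, 0]

```text
t: 22.2
tcp_pos: [0.5041, -0.1483, 0.1342]
tool_rot: [0.734, 0.679, -0.002, 0.001]
force: [0.4, 0.2, -0.5]
finger_gap: 0.552
```

```bash
python3 -c "
from h import *
go(.484,.1447,.14,.5)"
```

```text
t 22.20 tcp [ 0.5041 -0.1483  0.1342] psi -4.44 tilt [-0.002 -0.004 -1.   ] F [ 0.4  0.2 -0.5] gap 0.552 -> delta [29.05 -4.27 -0.69] turn -4.9
```

Call:
drive_tool:
  deltas: [1.5, 0, -0.3, 0, 4, -0.3, -0.7, 0, 8, -0.9, -0.7, 0, 12, -1.6, -0.7, 0, 16, -2.2, -0.7, -1, 20, -2.9, -0.7, -2, 24, -3.5, -0.7, -3, 27, -4, -0.7, -4, 28.5, -4.3, -0.7, -4.9, 29, -4.3, -0.7, -4.9, 29, -4.3, -0.7, -4.9, 29, -4.3, -0.7, -4.9]

```text
t: 23.4
tcp_pos: [0.4834, 0.1438, 0.1398]
tool_rot: [0.704, 0.71, -0.003, 0.0]
force: [-0.9, -2.0, 0.0]
finger_gap: 0.55
```

```bash
python3 -c "
from h import *
go(.484,.1445,.0115,.5)"
```

```text
t 23.40 tcp [0.4834 0.1438 0.1398] psi 0.44 tilt [-0.003 -0.004 -1.   ] F [-0.9 -2.   0. ] gap 0.550 -> delta [ 0.12  0.1  12.83] turn -0.1
```

Call:
drive_tool:
  deltas: [0.1, 0.1, 0.5, 0, 0.1, 0.1, 2, 0, 0.1, 0.1, 4.5, 0, 0.1, 0.1, 7, 0, 0.1, 0.1, 9.2, 0, 0.1, 0.1, 10.8, 0, 0.1, 0.1, 11.8, 0, 0.1, 0.1, 12.3, 0, 0.1, 0.1, 12.6, 0, 0.1, 0.1, 12.7, 0, 0.1, 0.1, 12.8, 0, 0.1, 0.1, 12.8, 0]

```text
t: 24.6
tcp_pos: [0.4844, 0.1444, 0.0122]
tool_rot: [0.704, 0.71, -0.002, 0.001]
force: [0.3, -0.2, -0.1]
finger_gap: 0.549
```

Call:
drive_tool:
  deltas: [0, 0, 0.1, 0, 0, 0, 0.1, 0]

```text
t: 24.8
tcp_pos: [0.4846, 0.1445, 0.0115]
tool_rot: [0.704, 0.71, -0.002, 0.001]
force: [0.3, -0.1, -0.3]
finger_gap: 0.552
```

Call:
drive_tool:
  deltas: [0, 0, 0, 0, 0, 0, 0, 0, 0, 0, 0, 0, 0, 0, 0, 0]
  hand: 5.6

```text
t: 25.2
tcp_pos: [0.4846, 0.1445, 0.0115]
tool_rot: [0.704, 0.71, -0.002, 0.001]
force: [0.8, -0.1, -0.0]
finger_gap: 0.657
```

Call:
drive_tool:
  deltas: [0, 0, 0, 0, 0, 0, 0, 0, 0, 0, 0, 0, 0, 0, -1, 0, 0, 0, -3, 0, 0, 0, -6, 0, 0, 0, -9, 0, 0, 0, -12, 0, 0, 0, -14.5, 0, 0, 0, -15.5, 0, 0, 0, -15.5, 0, 0, 0, -15.5, 0]
  hand: 8.5

```text
t: 26.4
tcp_pos: [0.4841, 0.145, 0.166]
tool_rot: [0.704, 0.71, -0.002, 0.001]
force: [-1.0, 0.4, -0.3]
finger_gap: 0.995
```

```bash
python3 -c "
from h import *
go(.513,-.077,.165,-4.5)"
```

```text
t 26.40 tcp [0.4841 0.145  0.166 ] psi 0.45 tilt [-0.002 -0.004 -1.   ] F [-1.   0.4 -0.3] gap 0.995 -> delta [-22.22   2.71   0.18] turn 5.0
```

Call:
drive_tool:
  deltas: [-2, 0.2, 0, 0, -5.5, 0.6, 0, 1, -9.5, 1.1, 0, 2, -13.5, 1.6, 0.1, 3, -17.5, 2.1, 0.1, 4, -20.5, 2.5, 0.1, 5, -21.9, 2.7, 0.1, 5, -22.2, 2.7, 0.1, 5, -22.2, 2.7, 0.1, 5, -22.2, 2.7, 0.1, 5]

```text
t: 27.4
tcp_pos: [0.512, -0.0752, 0.1653]
tool_rot: [0.734, 0.679, -0.003, -0.0]
force: [0.5, 0.1, 0.4]
finger_gap: 0.997
```

```bash
python3 -c "
from h import *
from pc import *
go(.513,-.077,.034,-4.5)
s=snap('top','t4');
print(top(s,(.482,.145),.04,.04,.06))
crop('t4','t4c',120,180,370,270,3.2)"
```

```text
t 27.40 tcp [ 0.512  -0.0752  0.1653] psi -4.47 tilt [-0.004 -0.003 -1.   ] F [0.5 0.1 0.4] gap 0.997 -> delta [-0.13  0.16 13.13] turn 0.0
(192, array([0.4865, 0.1436, 0.0465]), array([0.4868, 0.1433, 0.0246]), array([0.4871, 0.1432, 0.0461]))
```

View pics/t4c.png

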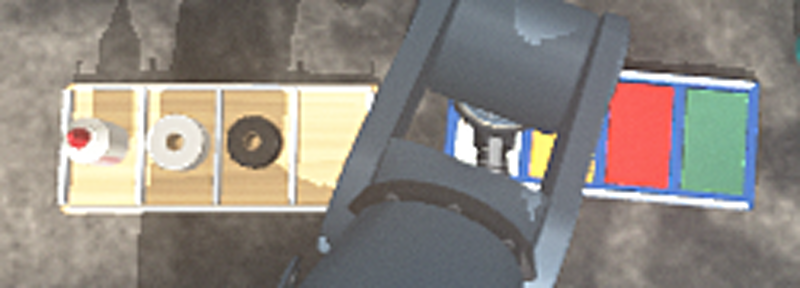

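Call:
drive_tool:
  deltas: [-0.1, 0.1, 1.5, 0, -0.1, 0.2, 4.5, 0, -0.1, 0.2, 7.5, 0, -0.1, 0.2, 10, 0, -0.1, 0.2, 11.8, 0, -0.1, 0.2, 12.8, 0, -0.1, 0.2, 13.1, 0, -0.1, 0.2, 13.1, 0]

```text
t: 28.25
tcp_pos: [0.5138, -0.0762, 0.0347]
tool_rot: [0.734, 0.679, -0.002, 0.0]
force: [0.6, 0.4, -0.0]
finger_gap: 0.998
```

Call:
drive_tool:
  deltas: [0, 0, 0, 0, 0, 0, 0, 0, 0, 0, 0, 0, 0, 0, 0, 0, 0, 0, 0, 0, 0, 0, 0, 0, 0, 0, 0, 0, 0, 0, 0, 0]
  hand: 1.4
  squeeze: 35

```text
t: 29.05
tcp_pos: [0.5141, -0.0764, 0.0352]
tool_rot: [0.734, 0.679, -0.002, 0.0]
force: [-0.2, 0.1, 6.2]
finger_gap: 0.271
```

Call:
drive_tool:
  deltas: [0, 0, -0.5, 0, 0, 0, -1.5, 0, 0, 0, -3.5, 0, 0, 0, -6, 0, 0, 0, -8, 0, 0, 0, -9.5, 0, 0, 0, -10, 0, 0, 0, -10, 0, 0, 0, -10, 0]

```text
t: 29.95
tcp_pos: [0.5139, -0.0758, 0.1348]
tool_rot: [0.734, 0.679, -0.003, -0.0]
force: [-0.0, -0.5, -0.3]
finger_gap: 0.272
```

```bash
python3 -c "
from h import *
go(.485,.0715,.14,.5)
s=snap('side','s4');crop('s4','s4c',200,110,340,250,4)"
```

```text
t 29.95 tcp [ 0.5139 -0.0758  0.1348] psi -4.40 tilt [-0.004 -0.003 -1.   ] F [-0.  -0.5 -0.3] gap 0.272 -> delta [14.46 -4.01 -0.56] turn -4.9
```

View pics/s4c.png

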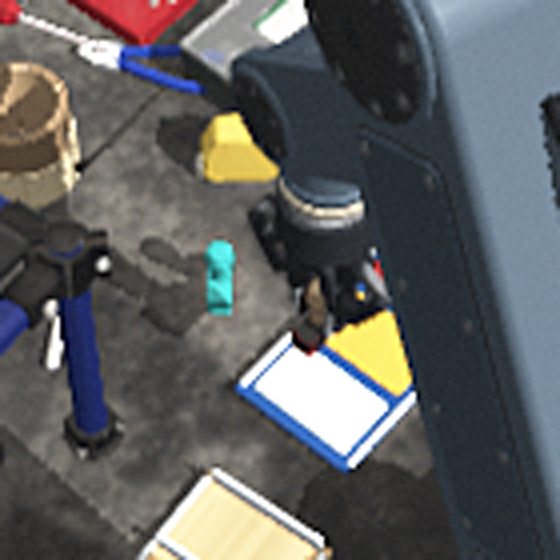

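Stamp is held upright.

Call:
drive_tool:
  deltas: [1, -0.2, -0.3, 0, 3, -0.7, -0.5, 0, 6, -1.6, -0.5, -1, 9, -2.5, -0.5, -2, 11.8, -3.3, -0.5, -3.5, 13.6, -3.8, -0.5, -4.5, 14.4, -4, -0.5, -4.9, 14.5, -4, -0.5, -4.9, 14.5, -4, -0.5, -4.9, 14.5, -4, -0.5, -4.9]

```text
t: 31.0
tcp_pos: [0.4854, 0.0711, 0.1391]
tool_rot: [0.704, 0.71, -0.003, -0.0]
force: [0.1, 1.1, -0.6]
finger_gap: 0.272
```

```bash
python3 -c "
from h import *
go(.485,.072,.0325,.5)
s=snap('top','t5');crop('t5','t5c',120,180,320,270,4)"
```

```text
t 31.00 tcp [0.4854 0.0711 0.1391] psi 0.44 tilt [-0.004 -0.003 -1.   ] F [ 0.1  1.1 -0.6] gap 0.272 -> delta [1.200e-01 1.000e-02 1.066e+01] turn -0.1
```

View pics/t5c.png

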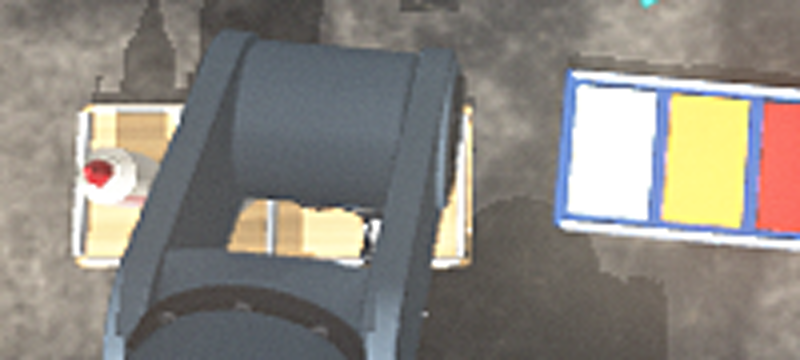

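Call:
drive_tool:
  deltas: [0.1, 0, 0.5, 0, 0.1, 0, 2, 0, 0.1, 0, 4, 0, 0.1, 0, 6, 0, 0.1, 0, 8, 0, 0.1, 0, 9.3, 0, 0.1, 0, 10, 0, 0.1, 0, 10.4, 0, 0.1, 0, 10.6, 0, 0.1, 0, 10.6, 0, 0.1, 0, 10.6, 0]

```text
t: 32.15
tcp_pos: [0.4854, 0.0717, 0.0336]
tool_rot: [0.705, 0.71, -0.002, 0.0]
force: [0.1, -0.4, -0.3]
finger_gap: 0.272
```

Call:
drive_tool:
  deltas: [0, 0, 0.1, 0, 0, 0, 0.1, 0]

```text
t: 32.35
tcp_pos: [0.4856, 0.0717, 0.033]
tool_rot: [0.704, 0.71, -0.002, 0.0]
force: [0.3, 0.1, -0.9]
finger_gap: 0.27
```

Call:
drive_tool:
  deltas: [0, 0, 0.1, 0, 0, 0, 0.1, 0]

```text
t: 32.55
tcp_pos: [0.4857, 0.0717, 0.0322]
tool_rot: [0.704, 0.71, -0.002, 0.001]
force: [-0.2, 0.1, 2.3]
finger_gap: 0.27
```

Call:
drive_tool:
  deltas: [0, 0, 0, 0, 0, 0, 0, 0, 0, 0, 0, 0, 0, 0, 0, 0]
  hand: 3.4

```text
t: 32.95
tcp_pos: [0.4857, 0.0717, 0.0322]
tool_rot: [0.704, 0.71, -0.002, 0.001]
force: [-0.4, 0.3, 0.1]
finger_gap: 0.397
```

Call:
drive_tool:
  deltas: [0, 0, 0, 0, 0, 0, 0, 0, 0, 0, 0, 0, 0, 0, 0, 0, 0, 0, 0, 0, 0, 0, -1, 0, 0, 0, -3, 0, 0, 0, -6, 0, 0, 0, -9, 0, 0, 0, -12, 0, 0, 0, -14, 0, 0, 0, -15, 0]
  hand: 8.5

```text
t: 34.15
tcp_pos: [0.4869, 0.0722, 0.1848]
tool_rot: [0.704, 0.71, -0.0, 0.002]
force: [0.7, -0.2, 0.2]
finger_gap: 0.997
```

Call:
drive_tool:
  deltas: [-2, 0, 0, 0, -5, 0, 0, 0, -9, 0, 0, 0, -13.5, 0, 0, 0, -18, 0, 0, 0, -22, 0, 0, 0, -25, 0, 0, 0, -27, 0, 0, 0, -28, 0, 0, 0, -28, 0, 0, 0, -28, 0, 0, 0]

```text
t: 35.25
tcp_pos: [0.4884, -0.2067, 0.1855]
tool_rot: [0.704, 0.71, -0.0, 0.001]
force: [0.4, -0.4, 0.0]
finger_gap: 0.997
```

```bash
python3 -c "
from h import *
from pc import *
go(.485,.072,.0325,.5)
s=snap('top','t6');d=snap('side','s6')
c=np.array([.482,.1807]);a=np.radians(.56);R=np.array([[np.cos(a),-np.sin(a)],[np.sin(a),np.cos(a)]])
for f in(s,d):
  for n,y,z0,z1,r in[('glue',.2887,.06,.095,.04),('tip',.2887,.1,.14,.03),('white',.2167,.04,.06,.035),('black',.1447,.04,.06,.035),('stamp',.0727,.055,.09,.03)]:
    q=top(f,(.483,y),r,z0,z1)
    if q: print(n,q[2],q[1][2],'rack',((q[2][:2]-c)@R).round(4))
crop('t6','t6c',130,190,250,260,6);crop('s6','s6c',180,210,300,330,5)"
```

```text
t 35.25 tcp [ 0.4884 -0.2067  0.1855] psi 0.45 tilt [ 0.001 -0.002 -1.   ] F [ 0.4 -0.4  0. ] gap 0.997 -> delta [27.91 -0.14 15.23] turn -0.0
glue [0.4845 0.2872 0.0212] 0.0836 rack [0.0035 0.1065]
tip [0.4848 0.2876 0.009 ] 0.1116 rack [0.0038 0.1069]
white [0.4848 0.2155 0.0263] 0.0463 rack [0.0031 0.0348]
black [0.4868 0.1433 0.0244] 0.0464 rack [ 0.0044 -0.0374]
stamp [0.4864 0.0707 0.0126] 0.0737 rack [ 0.0033 -0.11  ]
glue [0.4819 0.2866 0.0217] 0.0839 rack [0.0009 0.1059]
tip [0.4816 0.2868 0.0095] 0.1128 rack [0.0006 0.1061]
white [0.4824 0.2138 0.0271] 0.0473 rack [0.0007 0.0331]
black [0.4833 0.1427 0.0247] 0.047 rack [ 0.0009 -0.038 ]
stamp [0.4822 0.07   0.0122] 0.0742 rack [-0.0009 -0.1107]
```

View pics/t6c.png

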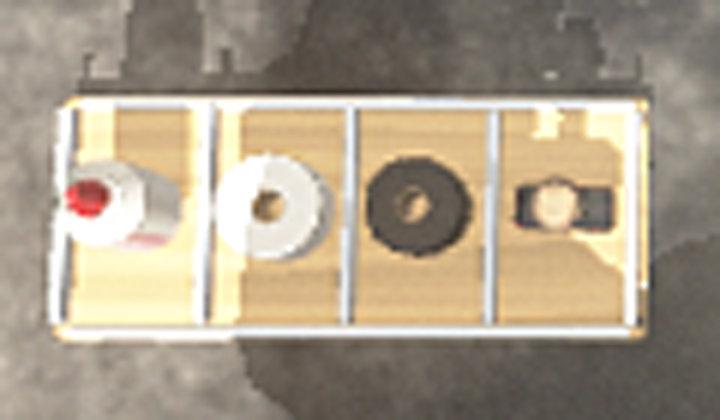

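View pics/s6c.png

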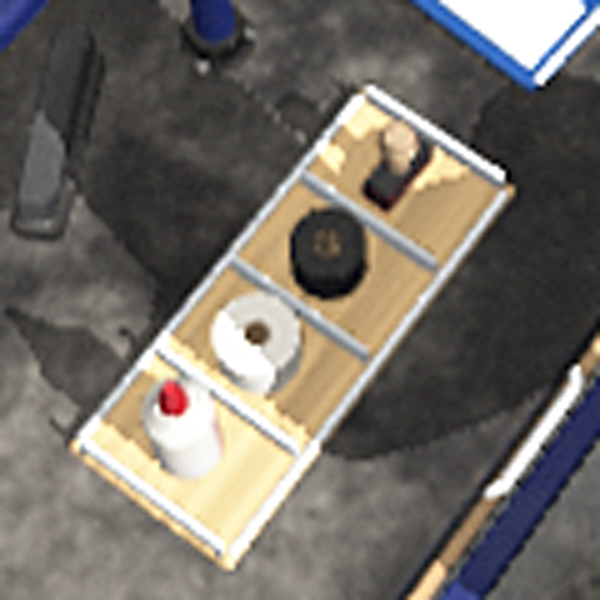

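View pics/t6.png

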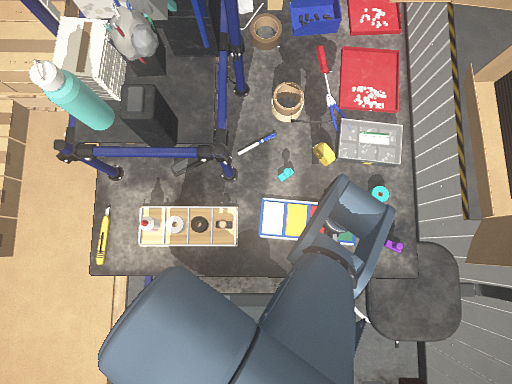

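All four stand centred in the correct pockets; the tape measure (323,153) and marker (258,142) are where they were, and the hand is clear of everything.

```bash
python3 -c "
from station import manip
print(manip.sign_off())"
```

```text
the job is handed in; nothing more can be done
None
```

All four supplies are in the wooden rack in reverse order, and I handed the job in at about 35 s of the 128 s allowed. The blue rack held, from the left, stamp, black roll, white roll and glue. The wooden rack now holds glue, white roll, black roll and stamp.

- **Position:** In the last pictures, both cameras put every supply within about 5 mm of its pocket middle, both along and across the rack. They stand upright on the floor; roll tops measure about 47 mm and the glue cap's highest points fit its full height.
- **Bystanders:** The tape measure and the blue marker are at the same pixels as at the start.
- **Forces and end state:** The wrist force readings I got between moves never passed about 6 N. The arm was parked clear of everything at hand-in.
- **Disagreements:** The two cameras differ by 2–4 mm, mostly across the rack. I gripped the white roll about 5 mm off its centre along the rack and corrected for that when placing it. Neither affected the result.

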